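Let a work carrier down the gravity run and ease it into the parking bay

TASK

Push the red cap all the way down to open the gate of the sloping carrier run, so that the waiting work carrier rolls out from under the clear hood. Meet its nose bumper from the downhill side with fingers that move along with it, so softly that the sprung bumper never goes in more than a third of its 18 mm travel, slow the carrier down and let it settle in the parking bay between the green pads, before it runs off the open lower end, and leave it standing there by itself. Leave the contact box, the screw jar and the small coil case where they are.

Things in the scene. Friction and masses are not known exactly. Their poses are not given: they have to be found in the camera images.
- run: Carrier run, fixed to the bench: two aluminium angle rails on grey legs, guards 110 mm apart, 20 mm above rail tops. Origin on the bench under its middle line; x across (away from the robot at yaw 0), y along, downhill is -y, z up. Rails drop evenly 60 mm per metre from y = +0.385 (closed green end) to the open end at y = -0.352. Rail tops are 73 mm above the bench at y = 0.
- carrier: Work carrier: steel deck 100 x 108 mm on four 40 mm rubber rollers 70 mm apart, black contact block with green board and washers on top (75 mm above the rails). Origin at mid-length at rail height; y uphill along the run. About 0.64 kg in all (hidden, 0.42 to 0.83). Waits against the gate at y = +0.243 in the run's frame. Its deck is too wide to grip.
- bumper (a joint): How far the black rubber nose bumper is pushed in, m: 0 = free, 0.018 = bottomed. Spring 120 N/m, little damping. A carrier at 0.25 m/s that runs against fingers standing still pushes it in 14 mm or more, at 0.1 m/s difference still 6 to 9 mm; the carrier's weight leaning on the slope 2 to 4 mm.
- nose (a point): Centre of the flat front face of the bumper, 96 mm wide and 36 mm high, 80 mm downhill of the carrier's origin and 44 mm above the rails (bumper free). The place to meet the carrier with the fingers.
- gate (a joint): Travel of the gate, m: 0 = shut (stop bar 18 mm above the rails, in front of the carrier), grows as the cap is pressed; 0.026 = fully down. The carrier is off from about 0.010. Friction about 3.5 N, no spring: stays where it is left.
- gate_cap (a point): Centre of the top of the red push cap, 34 mm diameter, on a steel strip outside the run's near side (86 mm from the middle line towards the robot, at y = +0.185 in the run's frame, 199 mm above the bench when shut). Goes straight down 26 mm with the gate.
- hood_exit (a point): Where the clear hood ends: middle line, rail height, y = -0.015 in the run's frame. From here uphill the hood (132 mm wide, 92 mm above the rail tops) covers the run; the carrier can be reached only downhill of here. After the gate opens the bumper shows here in about 0.9 to 1.3 s, at 0.19 to 0.25 m/s.
- bay (a point): Where the carrier's origin must come to rest (within 12 mm): middle line, rail height, 55 mm above the bench, y = -0.295 in the run's frame. Green pads on both guards, from y = -0.245 to the end, mark the bay. Shallow dents in the rails (1.6 mm deep) under the two front rollers hold a carrier that is eased in; above about 0.1 m/s it rolls straight over them.
- run_end (a point): Middle of the open lower end, rail height, y = -0.352. Free on the slope the carrier gains speed with a time constant of about 0.5 s towards a steady 0.25 to 0.35 m/s (slower with more load on its rubber rollers). Unstopped, its front rollers drop off here (origin past y = -0.318) 2.0 to 2.7 s after the gate opens.
- contact_box: Bystander: black contact box lying open, 234 x 85 x 45 mm, two green boards with washers. Origin at the centre of its underside.
- screw_jar: Bystander: glass screw jar with black cap, 56 mm diameter, 70 mm high. Origin at the centre of its underside.
- coil_case: Bystander: small open black case, 70 x 50 x 40 mm, with a copper coil in it. Origin at the centre of its underside.

How it is judged:
On the way, in this order (a step that is already met when the one before it is completed fails the run):
1. the gate is pushed down (over 20 of its 26 mm) (value of joint gate above 0.02 m), for 0.1 s.
2. the carrier has rolled out of the hood (y of carrier in the frame of run below -0.07 m), for 0.1 s.
At the end, for the whole second after the job is handed in: The carrier stands still by itself on the rails in the bay, its origin within 12 mm of the bay mark along the run, with the gate still down (y of carrier in the frame of run between -0.307 and -0.283 m and angle between carrier's own z axis and vertical below 0.1 rad and linear speed of carrier below 0.02 m/s and value of joint gate above 0.018 m); the robot touches nothing.
It fails at once if the sprung bumper is driven in more than a third of its travel (over 6 mm) (value of joint bumper above 0.006 m).
It fails at once if the fingers or arm hit or squeeze the carrier (contact over 15 N) (contact force between any of the fingers, the arm and carrier above 15 N).
It fails at once if the carrier runs off the open end or is tipped off its rails (y of carrier in the frame of run below -0.32 m or angle between carrier's own z axis and vertical above 0.15 rad).
It fails at once if a bystander is pushed (over 25 mm) (distance of any of contact_box, screw_jar, coil_case from where it was at the start of the episode above 0.025 m).
It also fails if it takes over 27 s, if anything falls off the work surface, if the arm or the gripper's body presses on something with over 40 N, if the wrist force passes 120 N, or if a joint passes its speed limit or range.

ROBOT

A 7-joint arm with a two-finger parallel gripper is mounted at the origin on the work surface. World frame = base frame: x ahead of the robot, y to its left, z up, the work surface at z = 0. Lengths are in m, angles in rad, forces in N, time in s.
With the tool pointing down it reaches from about 0.4 to 0.875 m from the base axis. Payload 19.3 kg.
Tool frame: the origin (TCP) lies on the centre line of the jaws, within the pads' length; the fingertips stand 14 mm ahead of it and the grasp point (between the pads) lies 5 mm behind it; z points along the fingers, y is the line along which they close (so a half turn about z gives the same grasp; the last joint's range is limited). The gripper opens to 85 mm and grips with 20 to 120 N. Pads are 22 mm wide; open, the fingers measure 114 mm over their backs; the gripper's body (76 mm by 85 mm) begins 54 mm behind the grasp point. The pads swing forward as they close: fully open they stand 13 mm farther back than shut.
Start: joints at [1.078, 0.521, -0.036, 1.599, 0.021, 1.021, -0.113], TCP at [0.256, -0.57, 0.245] pointing down, gripper open.
Joint ranges: [-2.91, 2.91], [-0.3, 2.13], [-1.5, 1.42], [0.17, 2.43], [-1.26, 4.41], [0.16, 1.93], [-2.52, 2.52]. Speed limits (rad/s): [1.89, 1.89, 2.39, 2.39, 3.01, 3.01, 3.01].

INTERFACE

Orientations are given as [roll, pitch, yaw] about the fixed x, y, z axes, in that order (R = Rz(yaw) Ry(pitch) Rx(roll)).
In Python, from workcell import bot, grab_frame, regions_of gives the robot as it stands. The module is installed in compiled form; this text tells all that it offers.
- The arm moves only by the tool play_rows, never from a script. Its argument "plan" is a list of rows, each a list of 3 entries, a list of its own where there are three numbers: the shift along the tool's x, y, z in units of 2.5 cm (1.0 is 2.5 cm), then the turn, a rotation vector about the tool's x, y, z in units of 0.15 rad (1.0 is 0.15 rad), then the closure, from -1 (fully open) to 1 (shut). In form: [[[tx, ty, tz], [rx, ry, rz], jaw], ...]. A call has 1 to 20 rows; each row shifts and turns the commanded pose from where the row before left it, along the tool's axes as they then stand; what a row does not reach is not made up. A row lasts 1/8 s, in which the tool goes at most 62.5 mm and 10.7 degrees, less where a joint would pass 70% of its speed; a pose out of reach is approached as far as the arm can. A call with a number of a shift or a turn outside -1 to 1 is refused whole. A call with a gripper value outside its range is refused whole. The fingers move at their own pace and stop on an object; "newtons" is the grip in N (left out, the last holds). Time passes only in rows, so rows that do not move let the fingers close. It gives the time, the measured TCP pose, the force, the opening and the grip force at its end, in the units of the state.
- bot.observe(): the state, without advancing time (a new reading comes with each control period).
- grab_frame(name): name is "scene" or "top" or "wrist"; returns a dict with "pixels" (400x640x3 uint8, red, green, blue), "depth" (400x640 float32, m along the optical axis (not along the pixel's ray), 0 where there is no reading), "camera_matrix" (3x3 intrinsics, pixels), "R" (3x3) and "t" (3): a world point X has camera coordinates R X + t. Camera axes: x right, y down, z forward; pixel columns grow to the right and rows downward; lengths in m; the calibration is good to about 2 mm. A picture is of the moment at which its call begins.
- bot.job_done(): hands the job in; it is judged then, once.
Trained networks look in the newest picture that a camera, given by its name, has taken for a name from the list of things; names that differ only in an ending like _2 or _b are one class to them, and where a whole thing is asked for, a point or a joint stands for the part that bears it (a point fixed in the world has none). Each returns a list of dicts, best first, with "p" (0 to 1); they miss things now and then, are a little off and sometimes report something else, mostly with a low value. They report only what shows in the picture. A call takes as long as a camera call.
- regions_of(thing, camera): "mask" (400x640 bool, what is visible of it) and "box" ([left, top, right, bottom] in pixels, round what is visible of it).
The state is a dict: "clock": time; "qpos": joint angles; "qd": joint speeds; "joint_efforts": joint torques, N m; "position": TCP position; "tool_rot": TCP orientation; "force": force on the tool from outside, world axes, zero at the start; "moment": the same for the moment, N m; "grip_width": finger opening in m; "finger_force": force on a finger pad.
Only numpy, scipy, OpenCV 4.12 (cv2) and the standard library are available. Lean on these libraries where they do the work, as an engineer would, in place of code of your own. Each camera call takes 0.05 s, during which the arm holds its last target. There are 200 camera calls.

## Working session

There is one attempt and no reset: what is moved stays moved. The work goes in short steps, Python scripts to look and compute and a tool call to move; the robot and the scene stay as the last step left them, time stands still between calls to the robot, and variables do not carry over. Pictures are saved under pics/ and viewed, at most 10 in all, crops included, and the job is handed in when it is done.

Besides the shell and the picture viewer there is one more tool, called after "Call:" by a JSON object that holds its "fn" and its "kwargs", one argument or row to a line. play_rows: Moves the arm, as the interface text tells. Its arguments: {"type":"object","properties":{"plan":{"type":"array"},"newtons":{"type":"number"}},"required":["plan"]}

```bash
mkdir -p pics
python3 - <<'E'
from workcell import bot, grab_frame, regions_of
import numpy as np, cv2
s=bot.observe(); print({k:np.round(v,3).tolist() for k,v in s.items()})
ims=[]
for c in ["scene","top"]:
    f=grab_frame(c); cv2.imwrite(f"pics/{c}0.png",f["pixels"][:,:,::-1]); np.savez(f"pics/{c}0.npz",**f)
    K=f["camera_matrix"];R=f["R"];t=f["t"]
    print(c,"campos",-R.T@t)
    for n in ["run","carrier","gate_cap","nose","contact_box","screw_jar","coil_case"]:
        for r in regions_of(n,c)[:2]:
            m=r["mask"]&(f["depth"]>0)
            v,u=np.nonzero(m)
            if len(v)==0: continue
            d=f["depth"][v,u]; P=(np.linalg.inv(K)@np.array([u*d,v*d,d])).T
            W=(P-t)@R
            print(n,round(r["p"],2),np.round(r["box"],0),"med",np.round(np.median(W,0),3),"lo",np.round(np.percentile(W,2,axis=0),3),"hi",np.round(np.percentile(W,98,axis=0),3))
E
```

```text
{'clock': 0.0, 'qpos': [1.078, 0.522, -0.036, 1.6, 0.021, 1.021, -0.113], 'qd': [-0.001, 0.001, -0.002, 0.001, 0.001, 0.001, 0.0], 'joint_efforts': [-0.0, -92.712, 1.979, -36.993, 0.018, 0.008, -0.0], 'position': [0.256, -0.57, 0.245], 'tool_rot': [-3.14, 0.0, 0.423], 'force': [0.083, 0.14, 0.316], 'moment': [0.008, 0.018, -0.023], 'finger_force': 0.0, 'grip_width': 0.086}
scene campos [1.05570652 0.32642038 0.78803211]
run 0.95 [225. 133. 540. 345.] med [0.591 0.233 0.162] lo [ 0.462 -0.277  0.001] hi [0.653 0.427 0.186]
nose 0.36 [227. 132. 542. 344.] med [0.592 0.233 0.162] lo [ 0.463 -0.277  0.001] hi [0.653 0.427 0.186]
contact_box 0.93 [254. 242. 351. 343.] med [0.78  0.077 0.034] lo [0.652 0.025 0.001] hi [0.877 0.119 0.043]
screw_jar 0.77 [184. 178. 211. 214.] med [ 0.712 -0.291  0.047] lo [ 0.682 -0.368 -0.002] hi [ 0.732 -0.277  0.07 ]
screw_jar 0.66 [226. 132. 542. 348.] med [0.591 0.232 0.161] lo [ 0.461 -0.278  0.001] hi [0.653 0.427 0.186]
coil_case 0.78 [217. 214. 252. 248.] med [ 0.732 -0.151  0.026] lo [ 0.692 -0.188 -0.002] hi [ 0.768 -0.123  0.04 ]
top campos [0.50514417 0.02819302 1.07883725]
run 0.87 [108. 185. 460. 290.] med [0.552 0.177 0.167] lo [ 0.444 -0.287  0.001] hi [0.635 0.425 0.188]
gate_cap 0.52 [197. 256. 224. 277.] med [0.474 0.237 0.198] lo [0.459 0.224 0.065] hi [0.489 0.254 0.202]
nose 0.49 [373. 140. 402. 173.] med [ 0.728 -0.155  0.028] lo [ 0.691 -0.185  0.001] hi [ 0.762 -0.127  0.043]
contact_box 0.98 [276.  97. 314. 194.] med [0.754 0.069 0.036] lo [0.645 0.025 0.024] hi [0.869 0.113 0.044]
screw_jar 0.69 [438. 152. 465. 178.] med [ 0.699 -0.299  0.068] lo [ 0.676 -0.33   0.004] hi [ 0.725 -0.279  0.074]
coil_case 0.98 [373. 139. 403. 173.] med [ 0.728 -0.156  0.028] lo [ 0.691 -0.187  0.   ] hi [ 0.764 -0.127  0.043]
```

View pics/top0.png

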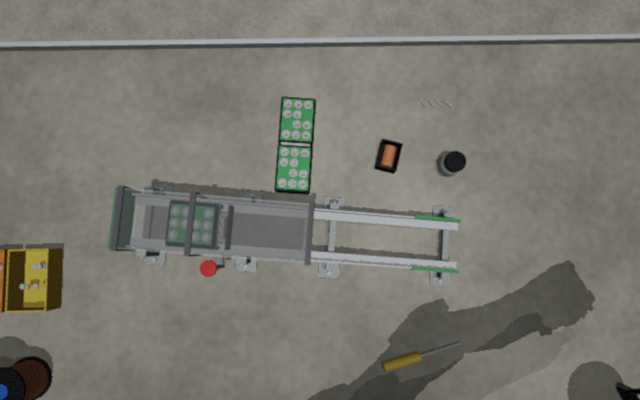

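View pics/scene0.png

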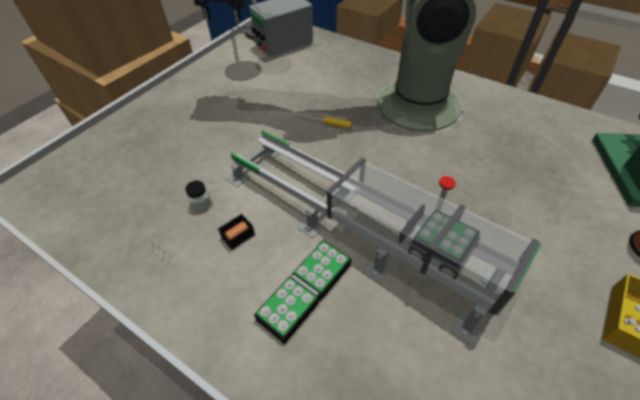

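The top view shows the red cap at (208,268), the green pads at about (413–459, 220/270), and the carrier under the hood at about (193,222). The scene view agrees: cap at (447,183), pads at (240,160) and (275,140). Next I fit the run pose.

```bash
cat > h.py <<'E'
import numpy as np, cv2
def plane(f,uv,z):
    K,R,t=f["camera_matrix"],f["R"],f["t"]; uv=np.atleast_2d(uv).astype(float)
    d=(np.linalg.inv(K)@np.c_[uv,np.ones(len(uv))].T).T@R; c=-R.T@t
    z=np.broadcast_to(z,len(uv)); return c+d*((z-c[2])/d[:,2])[:,None]
def cloud(f):
    v,u=np.nonzero(f["depth"]>0); d=f["depth"][v,u]
    P=(np.linalg.inv(f["camera_matrix"])@np.array([u*d,v*d,d])).T
    return (P-f["t"])@f["R"],u,v
def proj(f,X):
    c=f["R"]@np.asarray(X,float)+f["t"]; p=f["camera_matrix"]@c; return p[:2]/p[2]
E
python3 - <<'E'
from h import *
for c in ["top","scene"]:
    f=np.load(f"pics/{c}0.npz"); f={k:f[k] for k in f}
    px=f["pixels"].astype(int); r,g,b=px[...,0],px[...,1],px[...,2]
    red=(r>150)&(g<70)&(b<70); n,l,s,ce=cv2.connectedComponentsWithStats(red.astype(np.uint8))
    for i in range(1,n):
        if s[i,4]>30: print(c,"cap",ce[i],s[i],plane(f,ce[i],0.199))
    W,u,v=cloud(f)
    gr=(g>r+35)&(g>b+25)
    m=gr[v,u]&(W[:,1]<-0.13)&(W[:,2]>0.05)
    print("pads n",m.sum(),W[m].min(0),W[m].max(0), "zmed",np.median(W[m][:,2]))
    if c=="top":
        v2,u2=np.nonzero(gr&(np.arange(640)[None]>400)&(np.arange(400)[:,None]>200))
        P=plane(f,np.c_[u2,v2],0.075)
        for sel,nm in ((P[:,0]>0.56,"far"),(P[:,0]<0.56,"near")):
            Q=P[sel]; k=np.polyfit(Q[:,1],Q[:,0],1); print(nm,len(Q),k,Q.min(0),Q.max(0))
        # guards profile
        m=(W[:,2]>0.05)&(W[:,2]<0.12)&(W[:,1]<0.0)&(W[:,1]>-0.3)&(W[:,0]>.4)&(W[:,0]<.68)
        Q=W[m]
        for y in np.arange(-.27,0,.045):
            q=Q[abs(Q[:,1]-y)<.01]; 
            if len(q): print(round(y,3),len(q),np.round(np.percentile(q[:,0],[0,5,25,50,75,95,100]),3),np.round(np.percentile(q[:,2],[5,50,95]),3))
E
```

```text
top cap [207.61827957 268.09677419] [200 261  16  15 186] [[0.47226451 0.23818418 0.199     ]]
pads n 278 [ 0.44488751 -0.30858619  0.05171862] [ 0.5765982  -0.19367133  0.08482092] zmed 0.07837941072985596
far 143 [0.10833519 0.59633023] [ 0.5610103  -0.30842081  0.075     ] [ 0.57699715 -0.20497418  0.075     ]
near 144 [0.10095482 0.47632782] [ 0.44531833 -0.29763036  0.075     ] [ 0.45900717 -0.19527329  0.075     ]
-0.27 219 [0.431 0.44  0.454 0.47  0.558 0.568 0.584] [0.051 0.055 0.079]
-0.225 198 [0.451 0.454 0.464 0.55  0.564 0.572 0.574] [0.054 0.058 0.081]
-0.18 170 [0.457 0.46  0.469 0.555 0.567 0.573 0.575] [0.056 0.06  0.081]
-0.135 179 [0.463 0.465 0.473 0.558 0.57  0.578 0.581] [0.06  0.063 0.082]
-0.09 173 [0.466 0.469 0.477 0.489 0.575 0.583 0.586] [0.062 0.066 0.085]
-0.045 182 [0.472 0.474 0.483 0.567 0.579 0.586 0.589] [0.064 0.068 0.089]
-0.0 183 [0.454 0.459 0.476 0.502 0.549 0.59  0.594] [0.052 0.068 0.089]
scene cap [447.24166667 181.69166667] [440 177  15  10 120] [[0.47715596 0.24234126 0.199     ]]
pads n 200 [ 0.02536447 -0.63507234  0.05018259] [ 0.57901628 -0.19172759  0.14019418] zmed 0.07505819667960681
```

Call:
{"fn": "play_rows", "kwargs": {
  "plan": [
    [[0,0,0],[0,0,-0.97],1],
    [[0,0,0],[0,0,-0.97],1],
    [[0,0,0],[0,0,-0.97],1],
    [[0.97,-0.29,0],[0,0,0],1],
    [[0.97,-0.29,0],[0,0,0],1],
    [[0.97,-0.29,0],[0,0,0],1],
    [[0.97,-0.29,0],[0,0,0],1],
    [[0.97,-0.29,0],[0,0,0],1],
    [[0.97,-0.29,0],[0,0,0],1],
    [[0.97,-0.29,0],[0,0,0],1],
    [[0.97,-0.29,0],[0,0,0],1],
    [[0.97,-0.29,0],[0,0,0],1],
    [[0.97,-0.29,0],[0,0,0],1],
    [[0.97,-0.29,0],[0,0,0],1],
    [[0.97,-0.29,0],[0,0,0],1],
    [[0.97,-0.29,0],[0,0,0],1],
    [[0.97,-0.29,0],[0,0,0],1],
    [[0.97,-0.29,0],[0,0,0],1],
    [[0.97,-0.29,0],[0,0,0],1]
  ],
  "newtons": 30
}}

```text
clock: 3.18
position: [0.4222, -0.1997, 0.2454]
tool_rot: [3.141, -0.0, 0.859]
force: [-0.4, -0.8, 0.6]
grip_width: -0.0003
finger_force: 0.0
```

Call:
{"fn": "play_rows", "kwargs": {
  "plan": [
    [[0.98,-0.66,0],[0,0,0],1],
    [[0.98,-0.66,0],[0,0,0],1],
    [[0.98,-0.66,0],[0,0,0],1],
    [[0.98,-0.66,0],[0,0,0],1],
    [[0.98,-0.66,0],[0,0,0],1],
    [[0.98,-0.66,0],[0,0,0],1],
    [[0.98,-0.66,0],[0,0,0],1],
    [[0.98,-0.66,0],[0,0,0],1],
    [[0.98,-0.66,0],[0,0,0],1],
    [[0.98,-0.66,0],[0,0,0],1],
    [[0.98,-0.66,0],[0,0,0],1],
    [[0.98,-0.66,0],[0,0,0],1],
    [[0.98,-0.66,0],[0,0,0],1],
    [[0.98,-0.66,0],[0,0,0],1],
    [[0.98,-0.66,0],[0,0,0],1],
    [[0,0,0.6],[0,0,0],1],
    [[0,0,0],[0,0,0],1]
  ]
}}

```text
clock: 5.3
position: [0.4739, 0.2388, 0.2292]
tool_rot: [-3.141, 0.002, 0.859]
force: [-1.0, 0.4, 0.5]
grip_width: 0.0001
finger_force: 0.0
```

Run:
```python
from workcell import bot, grab_frame, regions_of
import cv2,numpy as np
from h import *
s=bot.observe(); print(s["clock"],s["position"],s["tool_rot"],s["force"])
ims=[]
for c in ("scene","top"):
    f=grab_frame(c); ims.append(f["pixels"][:,:,::-1])
    print(c,proj(f,[.541-.0855+.019,.24,.199]),"tip",proj(f,s["position"]-[0,0,.014]))
cv2.imwrite("pics/press.png",np.hstack([ims[0][120:320,330:560],ims[1][170:370,100:330]])[:, :].repeat(1,0))
```

```text
5.3 [0.47393516 0.23875719 0.22920851] [-3.14104141e+00  2.15497369e-03  8.59265379e-01] [-0.9646578   0.41363865  0.53095112]
scene [446.64264644 180.43268284] tip [448.01646779 174.62783475]
top [206.69384667 266.97378621] tip [205.30899212 267.59635162]
```

View pics/press.png

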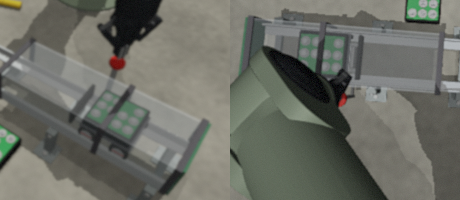

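Call:
{"fn": "play_rows", "kwargs": {
  "plan": [
    [[-0.1,-0.12,0.4],[0,0,0],1],
    [[0,0,0.24],[0,0,0],1],
    [[0,0,0.12],[0,0,0],1],
    [[0,0,0],[0,0,0],1]
  ]
}}

```text
clock: 5.9
position: [0.4705, 0.2396, 0.2111]
tool_rot: [-3.141, 0.0, 0.859]
force: [0.4, 0.0, 0.4]
grip_width: 0.0001
finger_force: 0.0
```

Call:
{"fn": "play_rows", "kwargs": {
  "plan": [
    [[0,0,0.16],[0,0,0],1],
    [[0,0,0],[0,0,0],1]
  ]
}}

```text
clock: 6.15
position: [0.4706, 0.2397, 0.2072]
tool_rot: [-3.142, -0.0, 0.859]
force: [0.4, 0.4, 0.4]
grip_width: 0.0001
finger_force: 0.0
```

Run:
```python
from workcell import bot, grab_frame
from h import *
f=grab_frame("scene"); px=f["pixels"].astype(int)
red=(px[...,0]>150)&(px[...,1]<70)&(px[...,2]<70)
n,l,s,ce=cv2.connectedComponentsWithStats(red.astype(np.uint8))
for i in range(1,n):
    if s[i,4]>30: print(ce[i],s[i])
W,u,v=cloud(f); m=red[v,u]; print(np.median(W[m],0))
print("tip",proj(f,bot.observe()["position"]-[0,0,.014]))
cv2.imwrite("pics/c2.png",cv2.resize(f["pixels"][140:220,400:500,::-1],None,fx=5,fy=5))
```

```text
[nan nan nan]
tip [446.55249533 181.06510113]
  return _methods._mean(a, axis=axis, dtype=dtype,
  ret = um.true_divide(
```

View pics/c2.png

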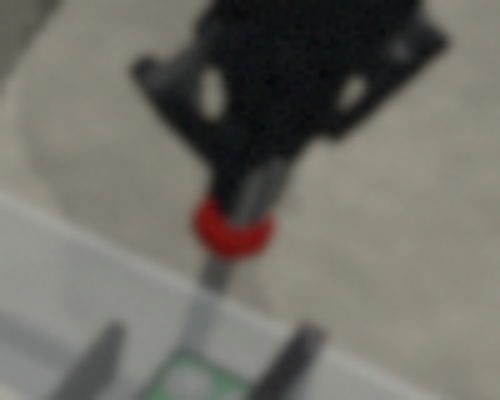

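The tip rests on the cap, with the red ring visible around it at about (447,186). Before releasing the gate, I set up a carrier tracker for the scene view.

```bash
cat > track.py <<'E'
from h import *
O=np.array([.541,.047]); D=-.103
c,s=np.cos(D),np.sin(D)
def w2l(p): d=np.asarray(p)[:2]-O; return np.array([c*d[0]+s*d[1],-s*d[0]+c*d[1]])
def l2w(x,y,z): return np.array([O[0]+c*x-s*y,O[1]+s*x+c*y,z])
def warp(f):   # 1 px = 1 mm; row = 350-1000*y, col = 60+1000*x ; plane 75 mm above rails
    pts=[(-.06,.35),(.06,.35),(.06,-.35),(-.06,-.35)]
    src=np.float32([proj(f,l2w(x,y,.073+.06*y+.075)) for x,y in pts])
    dst=np.float32([(60+1000*x,350-1000*y) for x,y in pts])
    return cv2.warpPerspective(f["pixels"],cv2.getPerspectiveTransform(src,dst),(120,700))
def find(f,ref):
    a=warp(f)[...,1].astype(np.float32)-warp(f)[...,0]; b=warp(ref)[...,1].astype(np.float32)-warp(ref)[...,0]
    t=b[350-288:350-198,15:105]; r=cv2.matchTemplate(a[:, 10:110],t,cv2.TM_CCOEFF_NORMED)
    _,v,_,l=cv2.minMaxLoc(r); return .288-(l[1]-62)/1000-.045, v
E
cat > look.py <<'E'
from workcell import bot, grab_frame
from track import *
ref=dict(np.load("pics/scene0.npz"))
s=bot.observe(); p=s["position"]; f=grab_frame("scene"); np.savez("pics/f%d.npz"%round(1000*s["clock"]),**f)
print("t",s["clock"],"tool local",w2l(p),"tip z",p[2]-.014,"force",s["force"],"carrier y",find(f,ref))
E
python3 - <<'E'
exec(open("look.py").read())
cv2.imwrite("pics/w.png",np.hstack([warp(ref),warp(f)])[:,:,::-1][:600])
E
```

```text
t 6.2 tool local [-0.08986014  0.18439725] tip z 0.19321788511550933 force [-0.37105652 -0.68293139 -0.05772369] carrier y (0.243, 0.9925264120101929)
```

View pics/w.png

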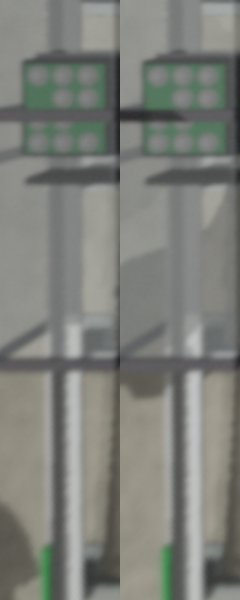

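```bash
cat >> track.py <<'E'
def find(f,ref):
    A,B=[warp(q).astype(np.float32) for q in (f,ref)]; a=A[...,1]-A[...,0]; b=B[...,1]-B[...,0]
    t=b[62:152,15:105]; m=np.ones_like(t); m[38:66]=0
    r=cv2.matchTemplate(a[:545,10:110],t,cv2.TM_CCOEFF_NORMED,mask=m); r[~np.isfinite(r)]=-1
    _,v,_,l=cv2.minMaxLoc(r)
    g=np.median(a[:545,35:95],1); rows=np.nonzero(g>.5*np.percentile(g,97))[0]
    return round(.243-(l[1]-62)/1000,4), round(v,3), "edges", (350-rows[0])/1000,(350-rows[-1])/1000
E
python3 - <<'E'
from track import *
ref=dict(np.load("pics/scene0.npz")); print(find(dict(np.load("pics/f6200.npz")),ref))
E
```

```text
(0.243, 0.992, 'edges', np.float64(0.287), np.float64(0.196))
```

Call:
{"fn": "play_rows", "kwargs": {
  "plan": [
    [[-0.16,0.11,0],[0,0,0],1],
    [[-0.59,0.41,0.75],[0,0,0],1],
    [[-1,0.7,-0.75],[0,0,0],1],
    [[-1,1,0],[0,0,0],1],
    [[-1,1,0],[0,0,0],1],
    [[-1,1,0],[0,0,0],1],
    [[-1,1,0],[0,0,0],1],
    [[-1,1,1],[0,0,0],1]
  ]
}}

```text
clock: 7.25
position: [0.479, 0.0089, 0.1833]
tool_rot: [3.139, -0.002, 0.859]
force: [1.4, -0.3, -1.4]
grip_width: -0.0006
finger_force: 0.0
```

```bash
python3 look.py
```

```text
t 7.25 tool local [-0.05776284 -0.04431293] tip z 0.169262990957232 force [ 1.37936868 -0.2865349  -1.35676633] carrier y (0.149, 0.989, 'edges', np.float64(0.194), np.float64(0.122))
```

Call:
{"fn": "play_rows", "kwargs": {
  "plan": [
    [[-0.43,0.92,1],[0,0,0],1],
    [[-0.43,0.92,0.9],[0,0,0],1],
    [[-0.43,0.92,0.85],[0,0,0],1]
  ]
}}

```text
clock: 7.68
position: [0.5094, -0.06, 0.1129]
tool_rot: [-3.142, 0.0, 0.859]
force: [0.4, 0.2, -0.7]
grip_width: -0.0004
finger_force: 0.0
```

```bash
python3 look.py
```

```text
t 7.675 tool local [-0.02039093 -0.10971596] tip z 0.09886696308463128 force [ 0.38140895  0.17028873 -0.74463899] carrier y (0.063, 0.982, 'edges', np.float64(0.108), np.float64(0.036))
```

Call:
{"fn": "play_rows", "kwargs": {
  "plan": [
    [[0.0,0.23,0.01],[0,0,0],1]
  ]
}}

```text
clock: 7.85
position: [0.5133, -0.0632, 0.1129]
tool_rot: [-3.14, 0.001, 0.858]
force: [-0.1, -0.2, 0.4]
grip_width: 0.0
finger_force: 0.0
```

```bash
python3 look.py
```

```text
t 7.85 tool local [-0.01622192 -0.112501  ] tip z 0.09888928718398354 force [-0.05816387 -0.22430348  0.40685315] carrier y (0.025, 0.854, 'edges', np.float64(0.069), np.float64(-0.004))
```

Call:
{"fn": "play_rows", "kwargs": {
  "plan": [
    [[-0.38,0.435,0.034],[0,0,0],1],
    [[-0.576,0.572,0.048],[0,0,0],1],
    [[-0.674,0.641,0.055],[0,0,0],1],
    [[-0.724,0.675,0.059],[0,0,0],1],
    [[-0.758,0.626,0.059],[0,0,0],1],
    [[-0.748,0.522,0.055],[0,0,0],1],
    [[-0.689,0.48,0.05],[0,0,0],1],
    [[-0.63,0.439,0.046],[0,0,0],1],
    [[-0.571,0.398,0.042],[0,0,0],1],
    [[-0.512,0.357,0.037],[0,0,0],1],
    [[-0.453,0.316,0.033],[0,0,0],1],
    [[-0.394,0.275,0.029],[0,0,0],1],
    [[-0.335,0.233,0.024],[0,0,0],1],
    [[-0.276,0.192,0.02],[0,0,0],1],
    [[-0.216,0.151,0.016],[0,0,0],1],
    [[-0.164,0.114,0.012],[0,0,0],1],
    [[-0.131,0.092,0.01],[0,0,0],1],
    [[-0.131,0.092,0.01],[0,0,0],1]
  ]
}}

```text
clock: 10.15
position: [0.5024, -0.3292, 0.0973]
tool_rot: [-3.142, -0.0, 0.859]
force: [-0.3, -0.3, -0.1]
grip_width: -0.0002
finger_force: 0.1
```

```bash
sed -i 's/:545/:690/g' track.py; python3 look.py
python3 - <<'E'
import numpy as np,cv2,glob
p=sorted(glob.glob("pics/f*.npz"),key=lambda s:int(s[6:-4]))[-1]; f=np.load(p)["pixels"]
cv2.imwrite("pics/g.png",cv2.resize(f[80:280,180:400,::-1],None,fx=2.5,fy=2.5))
E
```

```text
t 10.15 tool local [ 2.44113194e-04 -3.78216372e-01] tip z 0.08331542425348785 force [-0.3254079  -0.3082152  -0.13793258] carrier y (-0.278, 0.877, 'edges', np.float64(-0.228), np.float64(-0.306))
```

View pics/g.png

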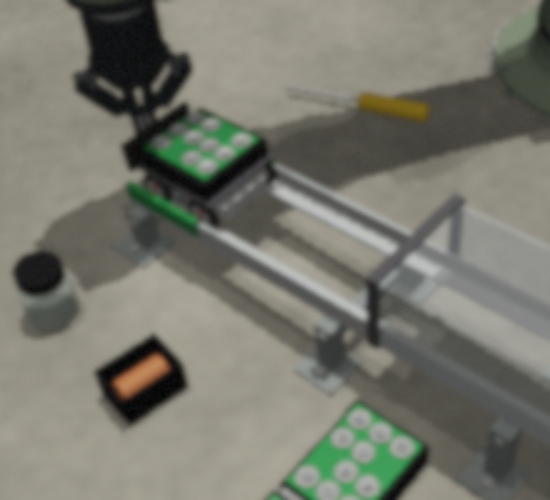

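The picture shows the carrier caught against the fingers at (200,150) in the crop, between the pads and just short of the bay. I'll ease it on slowly.

Call:
{"fn": "play_rows", "kwargs": {
  "plan": [
    [[-0.1,0.069,0.007],[0,0,0],1],
    [[-0.1,0.069,0.007],[0,0,0],1],
    [[-0.1,0.069,0.007],[0,0,0],1],
    [[-0.1,0.069,0.007],[0,0,0],1],
    [[-0.1,0.069,0.007],[0,0,0],1],
    [[-0.1,0.069,0.007],[0,0,0],1],
    [[-0.1,0.069,0.007],[0,0,0],1]
  ]
}}

```text
clock: 11.08
position: [0.5, -0.3505, 0.0961]
tool_rot: [-3.142, -0.0, 0.859]
force: [-0.2, -0.4, -0.2]
grip_width: 0.0
finger_force: 0.0
```

```bash
python3 look.py
```

```text
t 11.075 tool local [ 1.14228565e-04 -3.99606391e-01] tip z 0.08209339096945088 force [-0.16749874 -0.41621763 -0.21168181] carrier y (-0.287, 0.901, 'edges', np.float64(-0.238), np.float64(-0.315))
```

Call:
{"fn": "play_rows", "kwargs": {
  "plan": [
    [[-0.1,0.069,0.007],[0,0,0],1],
    [[-0.1,0.069,0.007],[0,0,0],1],
    [[0,0,0],[0,0,0],1]
  ]
}}

```text
clock: 11.5
position: [0.4993, -0.3566, 0.0957]
tool_rot: [-3.142, 0.0, 0.859]
force: [-1.2, 0.3, 0.9]
grip_width: 0.0004
finger_force: 0.0
```

```bash
python3 look.py
python3 - <<'E'
from workcell import bot, grab_frame, regions_of
from track import *
f=grab_frame("top"); cv2.imwrite("pics/t2.png",cv2.resize(f["pixels"][180:310,360:520,::-1],None,fx=4,fy=4))
px=f["pixels"].astype(int); W,u,v=cloud(f)
L=np.array([w2l(w) for w in W[(W[:,1]<-.1)&(W[:,1]>-.45)&(W[:,0]>.4)&(W[:,0]<.65)]]); Z=W[(W[:,1]<-.1)&(W[:,1]>-.45)&(W[:,0]>.4)&(W[:,0]<.65)]
m=(abs(L[:,0])<.03)&(Z[:,2]>.115)&(Z[:,2]<.14); print("block top (top cam) y",np.percentile(L[m][:,1],[1,50,99]),np.median(Z[m][:,2]))
fs=grab_frame("scene"); W,u,v=cloud(fs); k=(W[:,1]<-.1)&(W[:,1]>-.45)&(W[:,0]>.4)&(W[:,0]<.65); W=W[k]; L=np.array([w2l(w) for w in W])
m=(abs(L[:,0])<.03)&(W[:,2]>.12)&(W[:,2]<.14); print("scene",np.percentile(L[m][:,1],[1,50,99]),np.median(W[m][:,2]))
# reference under hood n/a; bay pads edges in warp
fr=warp(fs).astype(int); g=fr[...,1]-fr[...,0]
q=np.nonzero(g[:,35:95].mean(1)>.4*np.percentile(g[:,35:95].mean(1),98))[0]; print("board rows y",(350-q[0])/1000,(350-q[-1])/1000)
E
```

```text
t 11.5 tool local [ 1.53524400e-05 -4.05771744e-01] tip z 0.08170752011502588 force [-1.23879252  0.31477056  0.90070467] carrier y (-0.287, 0.904, 'edges', np.float64(-0.238), np.float64(-0.315))
block top (top cam) y [-0.39851504 -0.29684991 -0.24710379] 0.12642808555373541
scene [-0.42459927 -0.30105656 -0.24579921] 0.12468179357152272
board rows y -0.238 -0.318
```

View pics/t2.png

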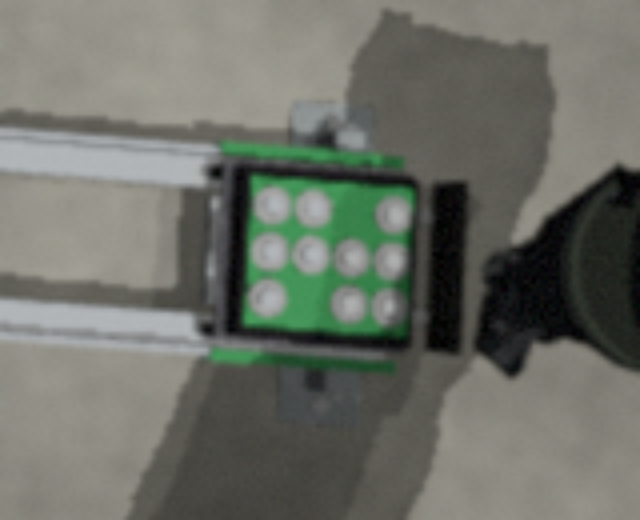

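The carrier stands still in the dents with its bumper clear of the fingers. In the crop the bumper is at x≈450 and the fingers start at about 485. I'll retreat and check.

Call:
{"fn": "play_rows", "kwargs": {
  "plan": [
    [[-0.4,0.28,0],[0,0,0],1],
    [[-0.6,0.42,0],[0,0,0],1],
    [[-0.6,0.42,-0.3],[0,0,0],1],
    [[-0.4,0.28,-1],[0,0,0],1],
    [[0,0,-1],[0,0,0],1],
    [[0,0,-1],[0,0,0],1],
    [[0,0,-0.5],[0,0,0],1],
    [[0,0,0],[0,0,0],1],
    [[0,0,0],[0,0,0],1]
  ]
}}

```text
clock: 12.78
position: [0.4928, -0.4171, 0.1898]
tool_rot: [-3.14, 0.0, 0.859]
force: [0.6, -0.2, 0.2]
grip_width: 0.0002
finger_force: 0.0
```

```bash
python3 look.py
python3 - <<'E'
from workcell import bot, grab_frame
from track import *
f=grab_frame("top"); px=f["pixels"].astype(int); r,g,b=px[...,0],px[...,1],px[...,2]
v,u=np.nonzero((g>r+35)&(g>b+25)); P=plane(f,np.c_[u,v],.055+.072)
L=np.array([w2l(p) for p in P]); m=(abs(L[:,0])<.042)&(L[:,1]<-.15)&(L[:,1]>-.4)
print("top board y lo/hi",np.percentile(L[m][:,1],[1,99]),"x",np.percentile(L[m][:,0],[1,99]))
red=(r>110)&(g<70)&(b<70); W,uu,vv=cloud(f); k=red[vv,uu]&(W[:,1]>.15)&(W[:,1]<.3)&(abs(W[:,0]-.47)<.05); print("cap z",np.median(W[k],0) if k.any() else None)
E
```

```text
t 12.775 tool local [-1.95303838e-04 -4.66566120e-01] tip z 0.17582931557173748 force [ 0.56067039 -0.21474968  0.20197617] carrier y (-0.287, 0.919, 'edges', np.float64(-0.238), np.float64(-0.315))
top board y lo/hi [-0.34169747 -0.25226815] x [-0.04107564  0.04039301]
cap z [0.47171672 0.23749509 0.1736414 ]
```

```bash
python3 -c "
from workcell import bot
print(bot.job_done())"
```

```text
the job is handed in; nothing more can be done
None
```

The job is handed in: the gate is down about 25 mm and the carrier stands by itself in the bay, at y about −0.297 m (top camera; scene tracker says −0.287) against the −0.295 m mark. The bystanders were never approached, bumper travel was not measured directly, and the hand-in returned no verdict.

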